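Pin down the service bell: drift the holes into line and bolt it

TASK

The bell's top plate has crept, so its bolt hole no longer lines up with the hidden hole in the anchor below. Take the tapered drift from the tool stand, work its point down through the plate into the anchor hole and press it gently home until it stands straight with its collar flat on the plate, giving way sideways to where the anchor leads it and never loading the mount with more than 30 N; then draw the drift out, stand it back in a socket of the tool stand, put the thumb bolt in its place with its collar down on the plate, and let go. Leave the things around standing where they are.

Things in the scene. Friction and masses are not known exactly. Their poses are not given: they have to be found in the camera images.
- mount: Bell mount screwed to the counter: dark steel plinth about 200 x 84 mm, 40 mm high, under a 10 mm aluminium plate (top face 50 mm up) that carries a call bell, 82 mm across, centred 110 mm along +x from the hole, top 117 mm up. Origin on the counter below the plate hole's starting place; x runs from the hole along the mount to the bell, y across, z up.
- anchor_middle (a point): Fixed to the mount, straight below the plate hole's starting place, level with the upper face of the hidden rigid steel anchor (11 mm below the plate's top). The anchor's through hole, 16 mm across, bevelled 1 mm, is not measured: its axis lies 7.5 mm to one side of this point, in any horizontal direction. The anchor never moves. Axes as the mount's.
- plate_hole (a point): Centre of the plate's hole at the plate's top face, moving with the plate. Hole 16 mm across, through, bevelled 1 mm; axes as the mount's; 50 mm from here down to the counter. The plate slides flat along x and y by up to 10 mm each way against about 5 N of friction, has no spring and stays where it is left.
- stand: Tool stand, fixed: black block 60 x 130 mm on a thin steel foot 72 x 142 mm, 50 mm high, with two sockets 18 mm across, 46 mm deep, 70 mm apart along its y. Origin on the counter under its centre, z up.
- socket_a (a point): Mouth centre of the socket at -y of the stand, on its top face 50 mm above the counter.
- socket_b (a point): Mouth centre of the socket at +y of the stand, on its top face 50 mm above the counter.
- drift: Tapered drift, plain steel, about 100 to 160 g, upright in one of the two sockets, collar on the stand's top: the taller tool, with a slim handle 20 mm across and 60 mm above the collar's underside, and a pointed foot. Origin on the axis at the collar's underside, z along the handle.
- drift_collar (a point): Point on the drift's axis at the underside of its collar (25 mm across, 6 mm thick). Below it: 16 mm of straight shank 15 mm across, then a taper 30 mm long to a 5 mm point, 46 mm below this point. The oiled shank slides easily. A side load at the handle reaches the mount roughly doubled, as the drift bears on plate and anchor at once; all its contacts count together.
- drift_grip (a point): Middle of the drift's handle, 30 mm above the collar's underside; the straight round handle runs from 6 to 60 mm.
- bolt: Thumb bolt, plain steel, about 70 to 120 g, upright in the other socket, collar on the stand's top: the shorter tool, with a thick round head 24 mm across that ends 37 mm above the collar's underside. Origin on the axis at the collar's underside, z along the head.
- bolt_collar (a point): Point on the bolt's axis at the underside of its collar (25 mm across, 6 mm thick). Below it: 42 mm of straight shank 13 mm across with a 2 mm bevelled end, oiled.
- bolt_grip (a point): Middle of the bolt's head, 22 mm above the collar's underside; the head runs from 6 to 37 mm.
- dip_near_mount: Lidded dip cup, 69 mm across, 34 mm high, loose, beside the mount; leave it. Origin under its centre.
- dip_near_stand: Lidded dip cup, 69 mm across, 34 mm high, loose, behind the stand; leave it. Origin under its centre.
- shaker: Glass shaker with steel cap, 73 mm across, 119 mm high, loose; leave it. Origin under its centre.
- can: Drink can, 66 mm across, 115 mm high, loose; leave it. Origin under its centre.
- pump_bottle: Pump bottle of hand gel, 69 x 62 mm, 172 mm high, loose; leave it. Origin under its centre.

How it is judged:
By the outcome, as a careful person would: the job done as asked, in the order asked, and still so for the second after the job is handed in, with the robot touching nothing.
It also fails if it takes over 72 s, if anything falls off the work surface, if the arm or the gripper's body presses on something with over 40 N, if the wrist force passes 120 N, or if a joint passes its speed limit or range.

ROBOT

A 6-joint arm with a two-finger parallel gripper is mounted at the origin on a cart in front of the work surface, level with it; the furniture and walls round the work are solid. World frame = base frame: x ahead of the robot, y to its left, z up, the work surface at z = 0. Lengths are in m, angles in rad, forces in N, time in s.
With the tool pointing down it reaches from about 0.275 to 0.75 m from the base axis. Payload 10.2 kg.
Tool frame: the origin (TCP) lies midway between the tips of the shut fingers; the grasp point (between the pads) lies 19 mm behind it; z points along the fingers, y is the line along which they close (so a half turn about z gives the same grasp; the last joint's range is limited). The gripper opens to 88 mm and grips with 3 to 60 N. Pads are 18 mm wide; open, the fingers measure 123 mm over their backs; the gripper's body (75 mm by 187 mm) begins 45 mm behind the grasp point.
Start: joints at [-1.376, 0.313, 1.498, -0, 1.331, -0.223], TCP at [0.213, -0.48, 0.239] pointing down, gripper open.
Joint ranges: [-2.94, 2.94], [-0.97, 2.17], [0.19, 2.56], [-1.23, 4.37], [0.02, 3.11], [-2.88, 2.88]. Speed limits (rad/s): [2.39, 2.39, 3.01, 3.14, 3.14, 3.14].

INTERFACE

Orientations are given as a unit quaternion [x, y, z, w].
In Python, from station import * gives the robot as it stands.
- The arm moves only by the tool send_rows, never from a script. Its argument "increments" is a list that holds one entry, the list of rows, each a list of 5 numbers: the opening, from -1 (shut) to 1 (fully open), so that 0 is half open, then the shift along the tool's x, y, z in mm, then the turn about the tool's z in rad. In form: [[[claw, tx, ty, tz, roll], ...]]. A call has 1 to 12 rows; each row shifts and turns the commanded pose from where the row before left it, along the tool's axes as they then stand; what a row does not reach is not made up. A row lasts 1/8 s, in which the tool goes at most 62.5 mm and 10.7 degrees, less where a joint would pass 70% of its speed; a pose out of reach is approached as far as the arm can. A call is refused whole if a number of a shift passes 62.5 or a number of a turn 0.188, either way. A call with a gripper value outside its range is refused whole. The fingers move at their own pace and stop on an object; "grip_force" is the grip in N (left out, the last holds). Time passes only in rows, so rows that do not move let the fingers close. It gives the time, the measured TCP pose, the force, the opening and the grip force at its end, in the units of the state.
- get_state(): the state, without advancing time (a new reading comes with each control period).
- get_image(name): name is "scene" or "top" or "wrist"; returns a dict with "color" (400x640x3 uint8, red, green, blue), "range_z" (400x640 float32, m along the optical axis (not along the pixel's ray), 0 where there is no reading), "fovy" (degrees; the focal length in pixels is half the picture's height over the tangent of half this angle, whatever the lens; pixels are square), "cx", "cy" (the principal point, pixels), "pose" (4x4, takes a point from camera to world coordinates). Camera axes: x right, y down, z forward; pixel columns grow to the right and rows downward; lengths in m; the calibration is good to about 2 mm. A picture is of the moment at which its call begins.
- job_done(): hands the job in; it is judged then, once.
The state is a dict: "t": time; "joint_positions": joint angles; "joint_vel": joint speeds; "effort": joint torques, N m; "position": TCP position; "ee_rot": TCP orientation; "contact_force": force on the tool from outside, world axes, zero at the start; "moment": the same for the moment, N m; "gripper_width": finger opening in m; "finger_force": force on a finger pad.
Only numpy, scipy, OpenCV 4.12 (cv2) and the standard library are available. Lean on these libraries where they do the work, as an engineer would, in place of code of your own. Each camera call takes 0.05 s, during which the arm holds its last target. There are 200 camera calls.

## Working session

There is one attempt and no reset: what is moved stays moved. The work goes in short steps, Python scripts to look and compute and a tool call to move; the robot and the scene stay as the last step left them, time stands still between calls to the robot, and variables do not carry over. Pictures are saved under pics/ and viewed, at most 10 in all, crops included, and the job is handed in when it is done.

Besides the shell and the picture viewer there is one more tool, called after "Emit:" as name(argument=value, ...), one argument or row to a line, values as JSON. send_rows: Moves the arm, as the interface text tells. Its arguments: {"type":"object","properties":{"increments":{"type":"array"},"grip_force":{"type":"number"}},"required":["increments"]}

```bash
mkdir -p pics; ls; cat > h.py <<'E'
from station import *
import numpy as np, cv2
def grab(n):
    d=get_image(n); np.savez('%s.npz'%n,**d); return d
def f(d): return d["color"].shape[0]/2/np.tan(np.radians(float(d["fovy"]))/2)
def cloud(d):
    z=d["range_z"]; v,u=np.mgrid[:z.shape[0],:z.shape[1]]
    P=np.stack([(u-d["cx"])/f(d)*z,(v-d["cy"])/f(d)*z,z],-1)
    W=P@d["pose"][:3,:3].T+d["pose"][:3,3]; W[z==0]=np.nan; return W
def ray(d,u,v,h):  # pixel -> point on plane z=h
    r=d["pose"][:3,:3]@np.array([(u-d["cx"])/f(d),(v-d["cy"])/f(d),1]); o=d["pose"][:3,3]
    return o+r*(h-o[2])/r[2]
E
python3 - <<'E'
from h import *
s=get_state(); print(s)
for n in("top","scene"):
    d=grab(n); cv2.imwrite(f'pics/{n}0.png',d["color"][...,::-1]); print(n,d["fovy"],d["pose"].round(3).tolist())
E
```

```text
pics
{'t': 0.0, 'joint_positions': array([-1.37637085e+00,  3.13424895e-01,  1.49844417e+00, -1.71197143e-05,
        1.33100995e+00, -2.23409812e-01]), 'joint_vel': array([-0.00201982, -0.00140055,  0.00032165, -0.00061936,  0.00018756,
        0.0009386 ]), 'effort': array([-1.32286254e-04, -4.02210975e+01, -2.52271986e+01,  6.94125309e-02,
        3.51968303e-02, -7.84712370e-05]), 'position': array([ 0.21296593, -0.4795867 ,  0.23817125]), 'ee_rot': array([ 9.78255344e-01,  2.07403152e-01,  1.00798094e-06, -6.43233065e-04]), 'contact_force': array([-0.64454598,  0.77870559, -0.61352767]), 'moment': array([ 0.01500188,  0.03477078, -0.02379239]), 'finger_force': 0.0, 'gripper_width': 0.08812469093573491}
top 55.7573408239744 [[-0.389, -0.881, 0.27, 0.27], [-0.921, 0.372, -0.114, 0.132], [-0.001, -0.293, -0.956, 1.105], [0.0, 0.0, 0.0, 1.0]]
scene 49.12141301064195 [[-0.684, -0.499, 0.532, -0.088], [-0.729, 0.482, -0.486, 0.63], [-0.014, -0.72, -0.694, 0.958], [0.0, 0.0, 0.0, 1.0]]
```

View pics/top0.png

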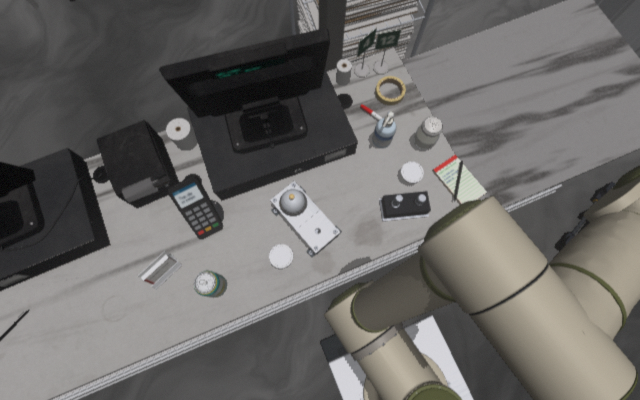

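View pics/scene0.png

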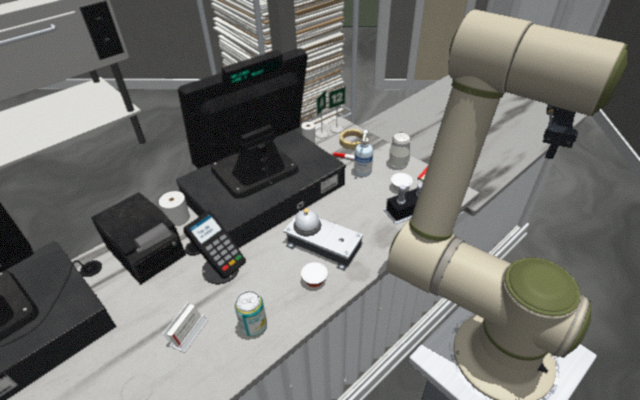

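The top view shows the mount (bell at about (292,200), hole near (318,231)), and the stand at about (405,205) with its tools near (398,200) and (424,198). I'll enlarge that area.

```bash
python3 - <<'E'
from h import *
d=dict(np.load('top.npz')); W=cloud(d)
c=d["color"][170:260,260:450,::-1]; cv2.imwrite('pics/c1.png',cv2.resize(c,None,fx=4.2,fy=4.2,interpolation=cv2.INTER_CUBIC))
for u,v,h in((318,231,.05),(398,200,.06),(424,198,.037),(292,195,.117)):print(u,v,ray(d,u,v,h).round(3),W[v,u].round(3))
# tall points in stand region
m=np.zeros(W.shape[:2],bool);m[180:225,375:440]=1
for lo,hi in((.04,.06),(.075,.095),(.098,.12)):
    q=W[m&(W[...,2]>lo)&(W[...,2]<hi)];print(lo,len(q),q.mean(0).round(4),q.min(0).round(3),q.max(0).round(3))
E
```

```text
318 231 [0.486 0.049 0.05 ] [0.491 0.047 0.026]
398 200 [ 0.478 -0.198  0.06 ] [ 0.469 -0.184  0.107]
424 198 [ 0.458 -0.279  0.037] [ 0.449 -0.26   0.088]
292 195 [0.593 0.081 0.117] [0.593 0.081 0.117]
0.04 757 [ 0.4606 -0.2183  0.0479] [ 0.416 -0.292  0.04 ] [ 0.509 -0.151  0.059]
0.075 77 [ 0.4558 -0.2366  0.0839] [ 0.441 -0.265  0.075] [ 0.481 -0.178  0.095]
0.098 46 [ 0.4722 -0.1873  0.1075] [ 0.464 -0.197  0.099] [ 0.481 -0.177  0.112]
```

View pics/c1.png

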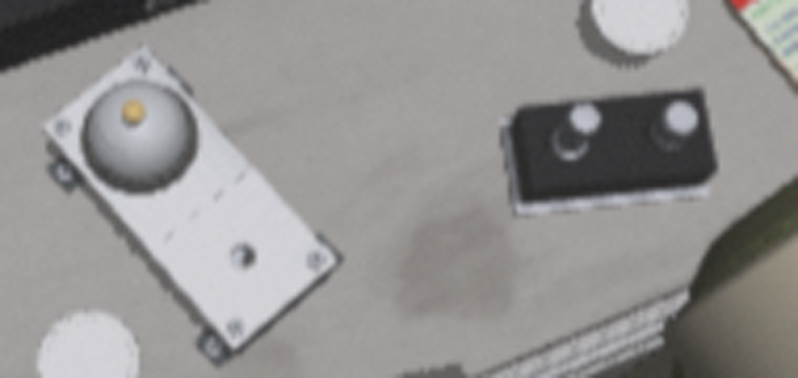

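Enlarged, the drift is the left tool in the stand, with its top at about (399,198). The bolt is on the right at (422,198), and the plate hole is at (317.6,231). I'll go above the stand first.

```bash
python3 - <<'E'
from h import *
d=dict(np.load('top.npz'))
a=ray(d,399.3,198.1,.11);b=ray(d,422.1,197.9,.087);h=ray(d,317.6,231,.05);k=ray(d,291.7,196.5,.117)
print(a,b,np.hypot(*(a-b)[:2]),np.degrees(np.arctan2(*(a-b)[[1,0]])),h,k,np.degrees(np.arctan2(*(k-h)[[1,0]])))
E
```

```text
[ 0.47180423 -0.18822937  0.11      ] [ 0.45194591 -0.25513218  0.087     ] 0.06978781446795333 73.46787875603754 [0.48648526 0.0503908  0.05      ] [0.58937243 0.08362333 0.117     ] 17.900439262997224
```

Emit:
send_rows(
  increments=[
    [[1,50,-23,0,0],[1,50,-23,0,0],[1,50,-23,0,0],[1,50,-23,0,0],[1,50,-23,0,0],[1,50,-23,0,0],[1,50,-23,0,0],[1,0,0,0,-0.17],[1,0,0,0,-0.17],[1,0,0,0,-0.17],[1,0,0,0,-0.17],[1,0,0,0,-0.17]],
  ],
)

```text
t: 1.6
position: [0.4674, -0.1906, 0.2384]
ee_rot: [0.804, 0.595, -0.0, -0.0]
contact_force: [-0.3, -0.1, -0.1]
gripper_width: 0.0882
finger_force: 0.0
```

```bash
python3 - <<'E'
from h import *
d=grab("wrist"); cv2.imwrite('pics/w1.png',d["color"][...,::-1]); print(d["fovy"],d["pose"].round(3).tolist()); s=get_state();print(s["position"],s["ee_rot"],s["joint_positions"])
E
```

```text
59.403267872335135 [[0.956, -0.276, -0.096, 0.491], [-0.293, -0.905, -0.309, -0.11], [-0.002, 0.323, -0.946, 0.386], [0.0, 0.0, 0.0, 1.0]]
[ 0.46743629 -0.19057495  0.23840771] [ 8.02069375e-01  5.97230741e-01 -1.28079526e-04 -3.77292630e-04] [-6.19602494e-01  2.69008543e-01  1.55712626e+00 -1.32675130e-05
  1.31625463e+00 -3.28890959e-01]
```

View pics/w1.png

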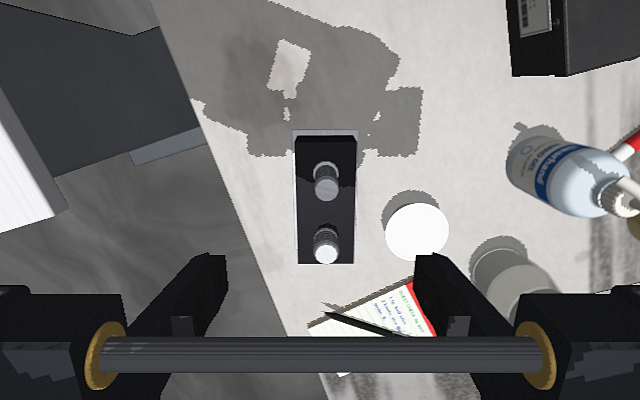

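The wrist view shows the stand, with the nearer tool top (the bolt) at about (326,254) and the drift's top at about (327,189).

```bash
python3 - <<'E'
from h import *
d=dict(np.load('wrist.npz'));W=cloud(d)
for lo,hi,(v0,v1) in((.105,.116,(155,210)),(.082,.092,(210,270))):
    m=np.zeros(W.shape[:2],bool);m[v0:v1,300:350]=1;m&=(W[...,2]>lo)&(W[...,2]<hi);v,u=np.nonzero(m)
    q=W[m];print(len(q),u.mean(),v.mean(),((q.min(0)+q.max(0))/2).round(4),np.ptp(q,axis=0),q.mean(0).round(4),ray(d,u.mean(),v.mean(),np.median(q[:,2])))
m=np.zeros(W.shape[:2],bool);m[120:270,280:370]=1
q=W[m&(abs(W[...,2]-.05)<.004)];r=cv2.minAreaRect((q[:,:2]*1000).astype(np.float32));print(r)
E
```

```text
456 326.640350877193 188.60087719298247 [ 0.4722 -0.1906  0.1091] [0.01930206 0.01947034 0.00794675] [ 0.4722 -0.19    0.1107] [ 0.47220239 -0.18989557  0.11098253]
480 326.00625 251.51041666666666 [ 0.452  -0.2568  0.0863] [0.02333965 0.02281739 0.00861796] [ 0.4522 -0.2559  0.0873] [ 0.4522853  -0.2556349   0.08784441]
((461.6929626464844, -224.8363037109375), (130.80162048339844, 60.02614212036133), 73.14154815673828)
```

Emit:
send_rows(
  increments=[
    [[1,30.5,-10,16,0],[1,30.5,-10,16,0],[1,30.5,-10,16,0],[1,30.5,-10,16,0],[1,30.5,-10,16,0],[1,0,0,0,0],[1,0,0,0,0]],
  ],
)

```text
t: 2.52
position: [0.4657, -0.0309, 0.1591]
ee_rot: [0.806, 0.592, 0.0, 0.0]
contact_force: [0.0, 0.5, 1.1]
gripper_width: 0.088
finger_force: 0.0
```

```bash
python3 - <<'E'
from h import *
d=grab("wrist"); print(d["pose"].round(3).tolist())
p=np.linalg.inv(d["pose"])@np.array([.4865,.0504,.05,1]);u=d["cx"]+f(d)*p[0]/p[2];v=d["cy"]+f(d)*p[1]/p[2];print(u,v)
u,v=int(u),int(v);v0=max(v-45,0);u0=u-55;print(u0,v0)
c=d["color"][v0:v0+80,u0:u0+110,::-1];cv2.imwrite('pics/w2.png',cv2.resize(c,None,fx=7,fy=7,interpolation=cv2.INTER_CUBIC))
E
```

```text
[[0.954, -0.283, -0.097, 0.49], [-0.299, -0.903, -0.309, 0.049], [-0.0, 0.324, -0.946, 0.306], [0.0, 0.0, 0.0, 1.0]]
314.8588146559314 82.7441667091999
259 37
```

View pics/w2.png

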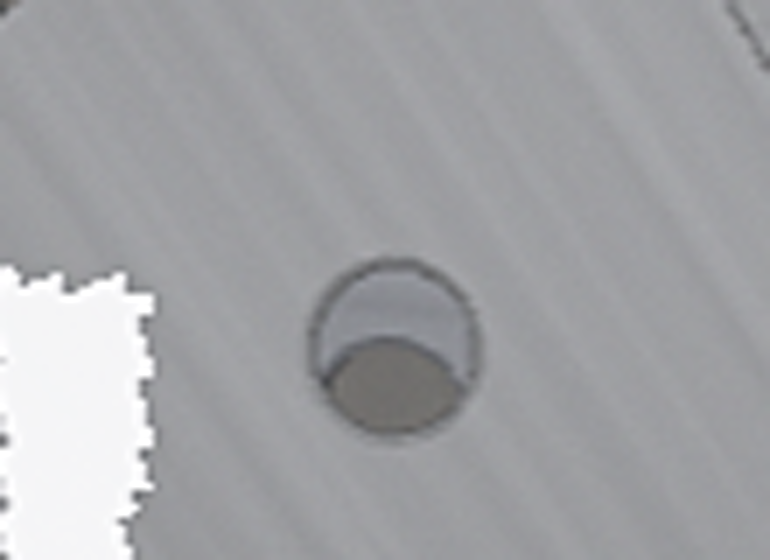

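The wrist view looks straight down the plate hole, centred at crop (396,347). The dark anchor hole shows below it, with its centre estimated at about (391,411), so the offset direction is visible.

```bash
python3 - <<'E'
from h import *
d=dict(np.load('wrist.npz'));W=cloud(d)
P=lambda x,y,h: ray(d,259+(x-3)/7,37+(y-3)/7,h)
h=P(396,347,.05); 
for y in(405,411,417):
  a=P(391,y,.038); o=a-h; print(h,a,o[:2]*1000,np.hypot(*o[:2]))
print(P(310,347,.05)-P(482,347,.05), np.nanmedian(W[95:105,290:310],axis=(0,1)))
s=get_state();print(s["position"],s["ee_rot"])
E
```

```text
[0.48601033 0.04821572 0.05      ] [0.48357699 0.04283476 0.038     ] [-2.43334115 -5.38095643] 0.005905577136769499
[0.48601033 0.04821572 0.05      ] [0.48339455 0.04226336 0.038     ] [-2.61577895 -5.95236171] 0.006501762022722838
[0.48601033 0.04821572 0.05      ] [0.48321184 0.04169108 0.038     ] [-2.79849319 -6.52463284] 0.007099464617195042
[-0.01626116  0.00509919  0.        ] [0.47286385 0.04302898 0.05110384]
[ 0.4657225  -0.03108081  0.15920955] [8.06194795e-01 5.91649984e-01 2.17431673e-04 4.48470935e-04]
```

Emit:
send_rows(
  increments=[
    [[1,-37.5,13.5,0,0],[1,-37.5,13.5,0,0],[1,-37.5,13.5,0,0],[1,-37.5,13.5,0,0],[1,0,0,0,0],[1,0,0,0,0],[1,0,0,0,0]],
  ],
)

```text
t: 3.45
position: [0.4721, -0.1888, 0.1589]
ee_rot: [0.806, 0.593, 0.0, 0.0]
contact_force: [-0.0, 0.4, -0.2]
gripper_width: 0.0885
finger_force: 0.0
```

```bash
python3 - <<'E'
from h import *
d=grab("wrist");W=cloud(d)
p=np.linalg.inv(d["pose"])@np.array([.4721,-.1905,.11,1]);print(d["cx"]+f(d)*p[0]/p[2],d["cy"]+f(d)*p[1]/p[2])
s=get_state();print(s["position"],s["ee_rot"])
m=(W[...,2]>.106)&(W[...,2]<.116)&(abs(W[...,0]-.472)<.03)&(abs(W[...,1]+.19)<.03)
v,u=np.nonzero(m);q=W[m];print(len(q),u.min(),u.max(),v.min(),v.max(),q.mean(0) if len(q) else 0)
E
```

```text
322.2204378941363 231.27853738679246
[ 0.47217818 -0.18878228  0.15889624] [8.05466589e-01 5.92641180e-01 5.37083313e-05 4.98805668e-05]
799 306 338 215 246 [ 0.47227142 -0.18988986  0.11070437]
```

Emit:
send_rows(
  increments=[
    [[1,-1.2,0,22,0],[1,0,0,22,0],[1,0,0,22,0],[1,0,0,16,0],[1,0,0,8,0],[1,0,0,0,0],[-1,0,0,0,0],[-1,0,0,0,0],[-1,0,0,0,0],[-1,0,0,0,0],[-1,0,0,0,0],[-1,0,0,0,0]],
  ],
  grip_force=25,
)

```text
t: 5.0
position: [0.4718, -0.1907, 0.0687]
ee_rot: [0.806, 0.592, -0.0, -0.0]
contact_force: [-0.7, -0.7, -1.4]
gripper_width: 0.0299
finger_force: 0.0
```

Emit:
send_rows(
  increments=[
    [[-1,0,0,0,0],[-1,0,0,0,0],[-1,0,0,0,0]],
  ],
)

```text
t: 5.38
position: [0.4718, -0.1907, 0.0687]
ee_rot: [0.806, 0.592, 0.0, 0.0]
contact_force: [-0.1, -0.0, 0.0]
gripper_width: 0.0194
finger_force: 25.0
```

Emit:
send_rows(
  increments=[
    [[-1,0,0,-10,0],[-1,0,0,-20,0],[-1,0,0,-25,0],[-1,0,0,-20,0],[-1,30,-8,0,0],[-1,40,-10,0,0],[-1,50,-12.5,0,0],[-1,50,-12.5,0,0],[-1,40,-10,0,0],[-1,19.5,-5.5,0,0],[-1,0,0,0,0],[-1,0,0,0,0]],
  ],
)

```text
t: 6.88
position: [0.4845, 0.0452, 0.144]
ee_rot: [0.806, 0.592, -0.0, 0.0]
contact_force: [0.2, 0.0, -0.9]
gripper_width: 0.019
finger_force: 25.0
```

```bash
python3 - <<'E'
from h import *
d=grab("wrist");s=get_state();print(s["position"],s["contact_force"],s["moment"])
for q in((.486,.0485,.05),(.483,.0415,.038),(*s["position"][:2],s["position"][2]-.0187-.046)):
    p=np.linalg.inv(d["pose"])@np.array([*q,1]);print(d["cx"]+f(d)*p[0]/p[2],d["cy"]+f(d)*p[1]/p[2])
cv2.imwrite('pics/w3.png',cv2.resize(d["color"][140:300,240:400,::-1],None,fx=3.7,fy=3.7,interpolation=cv2.INTER_CUBIC))
E
```

```text
[0.4844902  0.04502054 0.14391097] [ 1.31933477 -0.18961271 -1.09116771] [-0.04230408 -0.0412342  -0.03406404]
321.93923868563286 199.66085164220357
320.84040757139195 204.10576727575432
321.5017060994615 219.39051717645748
```

View pics/w3.png

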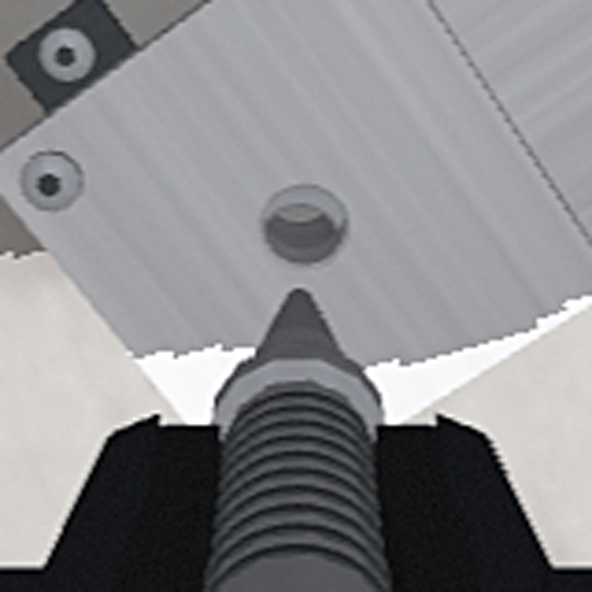

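Crop: the drift's tip is at (299,293) and the plate hole centre at (304,225). The tip is about 3 mm toward the anchor from the hole centre, as I intended, so I'll lower it.

Emit:
send_rows(
  increments=[
    [[-1,0,0,12,0],[-1,0,0,12,0],[-1,0,0,6,0],[-1,0,0,4,0],[-1,0,0,2,0],[-1,0,0,2,0],[-1,0,0,0,0]],
  ],
)

```text
t: 7.8
position: [0.4845, 0.0459, 0.1057]
ee_rot: [0.806, 0.592, 0.0, 0.0]
contact_force: [0.1, -0.1, -0.6]
gripper_width: 0.0192
finger_force: 25.0
```

Emit:
send_rows(
  increments=[
    [[-1,0,0,1,0],[-1,0,0,1,0],[-1,0,0,0,0]],
  ],
)

```text
t: 8.18
position: [0.4844, 0.0459, 0.1037]
ee_rot: [0.806, 0.592, -0.0, -0.0]
contact_force: [0.8, 0.3, -2.3]
gripper_width: 0.0191
finger_force: 25.0
```

Emit:
send_rows(
  increments=[
    [[-1,0,0,1,0],[-1,0,0,1,0],[-1,0,0,0,0]],
  ],
)

```text
t: 8.55
position: [0.4844, 0.0459, 0.1016]
ee_rot: [0.806, 0.592, -0.0, -0.0]
contact_force: [0.5, 0.6, -1.2]
gripper_width: 0.0192
finger_force: 25.0
```

Emit:
send_rows(
  increments=[
    [[-1,-1,0,1,0],[-1,0,0,1,0],[-1,0,0,0,0]],
  ],
)

```text
t: 8.93
position: [0.4842, 0.045, 0.0997]
ee_rot: [0.806, 0.592, 0.0, 0.0]
contact_force: [1.5, 0.1, -1.2]
gripper_width: 0.0194
finger_force: 25.0
```

Emit:
send_rows(
  increments=[
    [[-1,-1,-0.1,1,0],[-1,0,0,1,0],[-1,0,0,0,0]],
  ],
)

```text
t: 9.3
position: [0.4839, 0.0441, 0.0977]
ee_rot: [0.806, 0.592, 0.0, 0.0]
contact_force: [2.7, 1.8, -0.8]
gripper_width: 0.0194
finger_force: 25.0
```

Emit:
send_rows(
  increments=[
    [[-1,-1,-0.1,1,0],[-1,0,0,1,0],[-1,0,0,0,0]],
  ],
)

```text
t: 9.68
position: [0.4836, 0.0431, 0.0958]
ee_rot: [0.806, 0.592, 0.0, 0.0]
contact_force: [2.4, 3.8, 0.7]
gripper_width: 0.0193
finger_force: 25.0
```

Emit:
send_rows(
  increments=[
    [[-1,-0.5,0,0,0],[-1,-0.5,0,0,0],[-1,0,0,0,0]],
  ],
)

```text
t: 10.05
position: [0.4831, 0.0421, 0.0958]
ee_rot: [0.806, 0.592, 0.0, 0.0]
contact_force: [3.4, 4.2, 1.7]
gripper_width: 0.0192
finger_force: 25.0
```

Emit:
send_rows(
  increments=[
    [[-1,-0.5,-0.1,0,0],[-1,-0.5,-0.1,0,0],[-1,0,0,0,0]],
  ],
)

```text
t: 10.42
position: [0.4826, 0.0411, 0.0958]
ee_rot: [0.806, 0.592, 0.0, 0.0]
contact_force: [2.9, 3.3, 2.3]
gripper_width: 0.0191
finger_force: 25.0
```

Emit:
send_rows(
  increments=[
    [[-1,0,0,1,0],[-1,0,0,1,0],[-1,0,0,1,0],[-1,0,0,0,0]],
  ],
)

```text
t: 10.92
position: [0.4825, 0.0412, 0.0926]
ee_rot: [0.806, 0.592, -0.0, -0.0]
contact_force: [2.9, 3.2, 2.4]
gripper_width: 0.0191
finger_force: 25.0
```

Emit:
send_rows(
  increments=[
    [[-1,0,0,1,0],[-1,0,0,1,0],[-1,0,0,1,0],[-1,0,0,0,0]],
  ],
)

```text
t: 11.42
position: [0.4825, 0.0411, 0.0896]
ee_rot: [0.806, 0.592, -0.0, 0.0]
contact_force: [3.0, 2.7, 2.6]
gripper_width: 0.0188
finger_force: 25.0
```

Emit:
send_rows(
  increments=[
    [[-1,0,0,1,0],[-1,0,0,1,0],[-1,0,0,1,0],[-1,0,0,0,0]],
  ],
)

```text
t: 11.92
position: [0.4826, 0.0411, 0.0866]
ee_rot: [0.806, 0.592, -0.0, 0.0]
contact_force: [3.6, 0.3, 2.1]
gripper_width: 0.0191
finger_force: 25.0
```

Emit:
send_rows(
  increments=[
    [[-1,0,0,1,0],[-1,0,0,1,0],[-1,0,0,1,0],[-1,0,0,0,0]],
  ],
)

```text
t: 12.42
position: [0.4825, 0.0411, 0.0835]
ee_rot: [0.806, 0.592, -0.0, -0.0]
contact_force: [3.5, -0.0, 0.7]
gripper_width: 0.0192
finger_force: 25.0
```

```bash
python3 -c "
from h import *
for i in range(3):
  s=get_state();print(s['position'],s['contact_force'],s['moment']);get_image('top')"
```

```text
[0.48245327 0.04106721 0.08345284] [ 3.47341866 -0.00851793  0.67154959] [-0.03489947 -0.79938966 -0.09095626]
[0.48245842 0.04108784 0.08345615] [ 3.66406088 -0.82613832  0.26641502] [-0.01450087 -0.84187854  0.00896931]
[0.48245381 0.04110595 0.08348045] [3.19340824 0.1296683  0.30699061] [-0.03574465 -0.81627792 -0.02028629]
```

Emit:
send_rows(
  increments=[
    [[-1,0,0,1,0],[-1,0,0,1,0],[-1,0,0,0,0]],
  ],
)

```text
t: 12.95
position: [0.4826, 0.0412, 0.0817]
ee_rot: [0.806, 0.592, -0.0, 0.0]
contact_force: [3.2, -1.0, 0.6]
gripper_width: 0.0193
finger_force: 25.0
```

Emit:
send_rows(
  increments=[
    [[-1,0,0,1,0],[-1,0,0,1,0],[-1,0,0,0,0]],
  ],
)

```text
t: 13.32
position: [0.4826, 0.0411, 0.0796]
ee_rot: [0.806, 0.592, -0.0, 0.0]
contact_force: [3.9, -0.8, 1.7]
gripper_width: 0.0195
finger_force: 25.0
```

Emit:
send_rows(
  increments=[
    [[-1,0.1,0.4,1,0],[-1,0,0,0,0],[-1,0,0,0,0]],
  ],
)

```text
t: 13.7
position: [0.4828, 0.0412, 0.0785]
ee_rot: [0.806, 0.592, -0.0, -0.0]
contact_force: [3.1, -0.5, 1.6]
gripper_width: 0.0193
finger_force: 25.0
```

Emit:
send_rows(
  increments=[
    [[-1,0,0,1,0],[-1,0,0,0,0],[-1,0,0,0,0]],
  ],
)

```text
t: 14.08
position: [0.4829, 0.0412, 0.0776]
ee_rot: [0.806, 0.592, -0.0, -0.0]
contact_force: [1.7, -0.8, 0.7]
gripper_width: 0.0187
finger_force: 25.0
```

Emit:
send_rows(
  increments=[
    [[-1,0,0.1,1,0],[-1,0,0,1,0],[-1,0,0,0,0]],
  ],
)

```text
t: 14.45
position: [0.4831, 0.0411, 0.0756]
ee_rot: [0.806, 0.592, -0.0, 0.0]
contact_force: [2.7, -1.1, 2.6]
gripper_width: 0.0191
finger_force: 25.0
```

Emit:
send_rows(
  increments=[
    [[-1,0,0,1,0],[-1,0,0,0,0],[-1,0,0,0,0]],
  ],
)

```text
t: 14.82
position: [0.4831, 0.0411, 0.0747]
ee_rot: [0.806, 0.592, 0.0, 0.0]
contact_force: [3.1, -1.8, 3.0]
gripper_width: 0.0194
finger_force: 25.0
```

Emit:
send_rows(
  increments=[
    [[-1,-0.1,0.3,0.5,0],[-1,0,0,0.5,0],[-1,0,0,0,0]],
  ],
)

```text
t: 15.2
position: [0.4833, 0.041, 0.0737]
ee_rot: [0.806, 0.592, -0.0, -0.0]
contact_force: [2.4, -1.8, 4.0]
gripper_width: 0.0194
finger_force: 25.0
```

Emit:
send_rows(
  increments=[
    [[-1,0,0.1,0.5,0],[-1,0,0,0.5,0],[-1,0,0,0,0]],
  ],
)

```text
t: 15.58
position: [0.4833, 0.0409, 0.0726]
ee_rot: [0.806, 0.592, -0.0, -0.0]
contact_force: [1.3, -2.4, 2.1]
gripper_width: 0.0195
finger_force: 25.0
```

Emit:
send_rows(
  increments=[
    [[-1,-0.2,0.1,0.5,0],[-1,0,0,0.5,0],[-1,0,0,0,0]],
  ],
)

```text
t: 15.95
position: [0.4833, 0.0408, 0.0716]
ee_rot: [0.806, 0.592, -0.0, -0.0]
contact_force: [0.7, -1.0, 2.4]
gripper_width: 0.0194
finger_force: 25.0
```

Emit:
send_rows(
  increments=[
    [[-1,-0.1,0.1,0.5,0],[-1,0,0,0.5,0],[-1,0,0,0,0]],
  ],
)

```text
t: 16.32
position: [0.4834, 0.0406, 0.0706]
ee_rot: [0.806, 0.592, -0.0, -0.0]
contact_force: [0.3, -1.1, 2.5]
gripper_width: 0.019
finger_force: 25.0
```

Emit:
send_rows(
  increments=[
    [[-1,0,0,0.5,0],[-1,0,0,0.5,0],[-1,0,0,0,0]],
  ],
)

```text
t: 16.7
position: [0.4834, 0.0406, 0.0696]
ee_rot: [0.806, 0.592, -0.0, -0.0]
contact_force: [-0.6, -1.5, 2.6]
gripper_width: 0.0192
finger_force: 25.0
```

Emit:
send_rows(
  increments=[
    [[-1,0,0,0.5,0],[-1,0,0,0,0],[-1,0,0,0,0]],
  ],
)

```text
t: 17.08
position: [0.4834, 0.0406, 0.0691]
ee_rot: [0.806, 0.592, -0.0, -0.0]
contact_force: [-0.0, -0.7, 2.0]
gripper_width: 0.0193
finger_force: 25.0
```

Emit:
send_rows(
  increments=[
    [[-1,0,0,0.3,0],[-1,0,0,0,0],[-1,0,0,0,0]],
  ],
)

```text
t: 17.45
position: [0.4835, 0.0406, 0.0689]
ee_rot: [0.806, 0.592, -0.0, -0.0]
contact_force: [-0.6, -1.3, 2.7]
gripper_width: 0.0191
finger_force: 25.0
```

Emit:
send_rows(
  increments=[
    [[-1,0,0,0.3,0],[-1,0,0,0,0],[-1,0,0,0,0]],
  ],
)

```text
t: 17.82
position: [0.4835, 0.0406, 0.0687]
ee_rot: [0.806, 0.592, 0.0, -0.0]
contact_force: [-1.2, 0.5, 4.5]
gripper_width: 0.0193
finger_force: 25.0
```

Emit:
send_rows(
  increments=[
    [[-1,0,0,0.3,0],[-1,0,0,0,0],[-1,0,0,0,0]],
  ],
)

```text
t: 18.2
position: [0.4836, 0.0407, 0.0686]
ee_rot: [0.806, 0.592, 0.0, 0.0]
contact_force: [-1.5, 0.4, 7.7]
gripper_width: 0.0193
finger_force: 25.0
```

Emit:
send_rows(
  increments=[
    [[-1,0,0,0.3,0],[-1,0,0,0,0],[-1,0,0,0,0]],
  ],
)

```text
t: 18.58
position: [0.4836, 0.0407, 0.0686]
ee_rot: [0.806, 0.592, 0.0, 0.0]
contact_force: [-2.6, 0.4, 10.3]
gripper_width: 0.019
finger_force: 25.0
```

Emit:
send_rows(
  increments=[
    [[-1,0,0,-1,0],[-1,0,0,-2,0],[-1,0,0,-4,0],[-1,0,0,-6,0],[-1,0,0,-8,0],[-1,0,0,-10,0],[-1,0,0,-15,0],[-1,0,0,-15,0],[-1,0,0,-12,0],[-1,0,0,-5,0],[-1,0,0,0,0]],
  ],
)

```text
t: 19.95
position: [0.4835, 0.0406, 0.1462]
ee_rot: [0.806, 0.592, 0.0, 0.0]
contact_force: [0.7, 0.2, -2.7]
gripper_width: 0.0192
finger_force: 25.0
```

Emit:
send_rows(
  increments=[
    [[-1,-25,6,0,0],[-1,-40,10,0,0],[-1,-50,13,0,0],[-1,-50,13,0,0],[-1,-40,10,0,0],[-1,-19,6,0,0],[-1,0,0,0,0],[-1,0,0,0,0],[-1,0,0,0,0]],
  ],
)

```text
t: 21.08
position: [0.4722, -0.1893, 0.1461]
ee_rot: [0.805, 0.593, 0.0, -0.0]
contact_force: [0.4, 0.2, -0.5]
gripper_width: 0.0193
finger_force: 25.0
```

```bash
python3 - <<'E'
from h import *
d=grab("wrist");s=get_state();print(s["position"],s["ee_rot"],s["contact_force"])
P=lambda q:(lambda p:(d["cx"]+f(d)*p[0]/p[2],d["cy"]+f(d)*p[1]/p[2]))(np.linalg.inv(d["pose"])@np.array([*q,1]))
print(P((.4718,-.1907,.05)),P((.472,-.1913,.05)),P((*s["position"][:2],s["position"][2]-.0647)))
cv2.imwrite('pics/w4.png',cv2.resize(d["color"][140:300,240:400,::-1],None,fx=3.7,fy=3.7,interpolation=cv2.INTER_CUBIC))
E
```

```text
[ 0.47218972 -0.18947774  0.14607959] [ 8.05305599e-01  5.92859923e-01  3.09007906e-05 -5.82779251e-05] [ 0.50657293 -0.50396858 -1.69875066]
(np.float64(321.3749609599177), np.float64(205.34942926164544)) (np.float64(321.87577504340084), np.float64(206.00886606438667)) (np.float64(321.506459896628), np.float64(219.48927611480207))
```

View pics/w4.png

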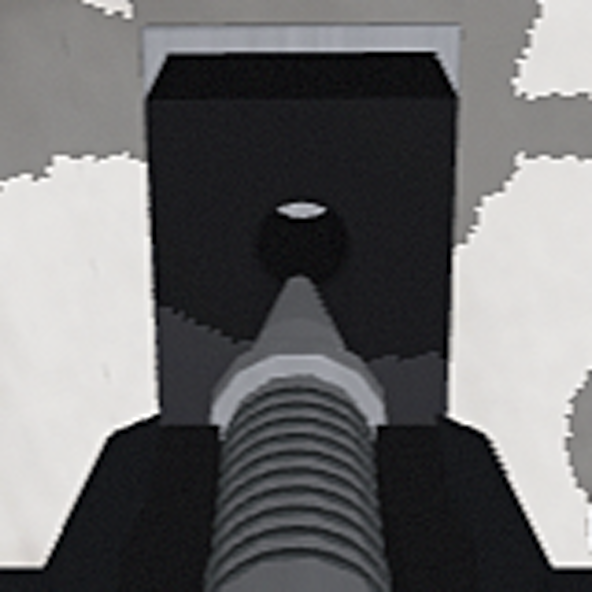

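The tip now shows at crop (299,277), up from 291 before, so the drift may have tilted a little in the pads. I'll measure it from the depth image.

```bash
cat > tilt.py <<'E'
from h import *
from scipy.spatial.transform import Rotation as R
def tilt():
    d=grab("wrist");s=get_state();W=cloud(d)
    L=(W-s["position"])@R.from_quat(s["ee_rot"]).as_matrix()  # tool frame; z down
    np.set_printoptions(suppress=True,precision=2)
    out=[]
    for lo in range(-40,66,4):
        m=(L[...,2]*1e3>lo)&(L[...,2]*1e3<lo+4)&(abs(L[...,1])<.02)&(abs(L[...,0])<.03)
        q=L[m]*1e3
        if len(q)<8: continue
        c=q[abs(q[:,1])<2]
        out.append((lo+2,len(q),c[:,0].max() if len(c) else np.nan,np.median(c[:,0]) if len(c) else np.nan,(q[:,1].min()+q[:,1].max())/2))
    print(np.array(out))
if __name__=="__main__": tilt()
E
python3 tilt.py
```

```text
[[-38.   682.    10.15   9.21   0.04]
 [-34.   631.    10.45   9.26  -0.03]
 [-30.   641.    10.44   9.68   0.04]
 [-26.   658.    10.64   9.77   0.  ]
 [-22.   605.    10.97   9.84  -0.  ]
 [-18.   492.    10.85   9.93  -0.03]
 [-14.   450.    10.7   10.17  -0.04]
 [-10.   419.    11.1   10.09  -0.06]
 [ -6.   385.    10.85  10.24  -0.04]
 [ -2.   310.    11.57  10.26  -0.32]
 [  2.   164.    11.18  10.4   -0.65]
 [  6.   119.    10.93  10.49  -0.62]
 [ 10.   378.    13.39  11.15  -0.7 ]
 [ 14.   194.    13.55  12.77  -0.61]
 [ 18.    32.    13.    12.89  -0.63]
 [ 26.     8.     8.98   8.89  -0.38]
 [ 30.    59.     9.24   8.67  -0.63]
 [ 34.    41.     9.04   8.39  -0.93]
 [ 38.    31.     8.35   7.8   -0.1 ]
 [ 42.    24.     7.65   7.36  -0.35]
 [ 46.    23.     7.27   6.95  -0.35]
 [ 50.    16.     6.5    6.17  -0.33]
 [ 54.    15.     6.03   5.68  -0.35]
 [ 58.    12.     5.54   5.12  -0.33]]
```

The drift tilts about 1.6° in the pads, so it may not have stood quite straight. I'll take it back to the now-aligned hole, press it home and let go there so it settles flat. Then I'll check it.

Emit:
send_rows(
  increments=[
    [[-1,25,-6,0,0],[-1,40,-10,0,0],[-1,50,-13,0,0],[-1,50,-13,0,0],[-1,40,-10,0,0],[-1,18,-6,0,0],[-1,0,0,0,0],[-1,0,0,0,0]],
  ],
)

```text
t: 22.18
position: [0.4832, 0.0391, 0.146]
ee_rot: [0.806, 0.592, -0.0, 0.0]
contact_force: [0.4, -0.4, -1.7]
gripper_width: 0.0192
finger_force: 25.0
```

Emit:
send_rows(
  increments=[
    [[-1,1,0,8,0],[-1,0,0,12,0],[-1,0,0,10,0],[-1,0,0,8,0],[-1,0,0,6,0],[-1,0,0,4,0],[-1,0,0,2,0],[-1,0,0,0,0]],
  ],
)

```text
t: 23.18
position: [0.4836, 0.0406, 0.0961]
ee_rot: [0.806, 0.592, 0.0, 0.0]
contact_force: [-0.5, -0.1, -0.9]
gripper_width: 0.0194
finger_force: 25.0
```

Emit:
send_rows(
  increments=[
    [[-1,0,0,2,0],[-1,0,0,2,0],[-1,0,0,2,0],[-1,0,0,2,0],[-1,0,0,0,0]],
  ],
)

```text
t: 23.8
position: [0.4834, 0.0406, 0.0879]
ee_rot: [0.806, 0.592, -0.0, -0.0]
contact_force: [-0.3, -1.4, -1.3]
gripper_width: 0.0193
finger_force: 25.0
```

Emit:
send_rows(
  increments=[
    [[-1,0,0,2,0],[-1,0,0,2,0],[-1,0,0,2,0],[-1,0,0,2,0],[-1,0,0,0,0]],
  ],
)

```text
t: 24.42
position: [0.4834, 0.0406, 0.0798]
ee_rot: [0.806, 0.592, -0.0, -0.0]
contact_force: [-0.4, -0.4, -1.8]
gripper_width: 0.0193
finger_force: 25.0
```

Emit:
send_rows(
  increments=[
    [[-1,0,0,1,0],[-1,0,0,1,0],[-1,0,0,1,0],[-1,0,0,1,0],[-1,0,0,0,0]],
  ],
)

```text
t: 25.05
position: [0.4835, 0.0406, 0.076]
ee_rot: [0.806, 0.592, -0.0, -0.0]
contact_force: [0.5, 0.2, -1.0]
gripper_width: 0.0191
finger_force: 25.0
```

Emit:
send_rows(
  increments=[
    [[-1,0,0,1,0],[-1,0,0,1,0],[-1,0,0,1,0],[-1,0,0,1,0],[-1,0,0,0,0]],
  ],
)

```text
t: 25.68
position: [0.4835, 0.0406, 0.0719]
ee_rot: [0.806, 0.592, -0.0, -0.0]
contact_force: [0.1, -1.2, -1.2]
gripper_width: 0.019
finger_force: 25.0
```

Emit:
send_rows(
  increments=[
    [[-1,0,0,1,0],[-1,0,0,1,0],[-1,0,0,0.7,0],[-1,0,0,0,0]],
  ],
)

```text
t: 26.18
position: [0.4835, 0.0406, 0.0693]
ee_rot: [0.806, 0.592, 0.0, 0.0]
contact_force: [-0.5, -0.2, 0.8]
gripper_width: 0.0196
finger_force: 25.0
```

Emit:
send_rows(
  increments=[
    [[-1,0,0,0.5,0],[-1,0,0,0,0],[-0.3,0,0,0,0],[-0.3,0,0,0,0],[-0.3,0,0,0,0],[-0.3,0,0,0,0]],
  ],
)

```text
t: 26.92
position: [0.4835, 0.0406, 0.0688]
ee_rot: [0.806, 0.592, 0.0, 0.0]
contact_force: [0.4, -0.7, -0.8]
gripper_width: 0.0308
finger_force: 0.0
```

```bash
python3 tilt.py
```

```text
[[ -38.    461.     11.76   10.72    0.  ]
 [ -34.    427.     11.93   10.63    0.  ]
 [ -30.    537.     11.74   10.82   -0.  ]
 [ -26.    531.     12.09   10.92   -0.  ]
 [ -22.    557.     11.82   11.     -0.01]
 [ -18.    429.     12.19   10.94    0.07]
 [ -14.    375.     11.53   10.79    0.09]
 [ -10.    357.     11.63   10.91    0.02]
 [  -6.    308.     11.69   10.78    0.06]
 [  -2.    275.     12.     10.91   -0.03]
 [   2.    153.     11.36   10.74   -0.55]
 [   6.    132.     11.37   10.8    -0.55]
 [  10.    327.     13.34   10.99   -0.58]
 [  14.    292.     29.94   12.76   -2.36]
 [  18.   4382.     29.96   21.35   -0.  ]]
```

It stands straight now (no slope on the handle). I'll centre the pads on it, regrip, press lightly and draw it out.

Emit:
send_rows(
  increments=[
    [[-0.3,0.9,0,0,0],[-1,0,0,0,0],[-1,0,0,0,0],[-1,0,0,0,0],[-1,0,0,0.3,0],[-1,0,0,0.2,0],[-1,0,0,0,0],[-1,0,0,0,0]],
  ],
)

```text
t: 27.98
position: [0.4839, 0.0414, 0.0687]
ee_rot: [0.806, 0.592, 0.0, 0.0]
contact_force: [-1.0, -0.3, 4.9]
gripper_width: 0.0192
finger_force: 25.0
```

Emit:
send_rows(
  increments=[
    [[-1,0,0,-1,0],[-1,0,0,-2,0],[-1,0,0,-4,0],[-1,0,0,-6,0],[-1,0,0,-8,0],[-1,0,0,-10,0],[-1,0,0,-15,0],[-1,0,0,-15,0],[-1,0,0,-12,0],[-1,0,0,-5,0],[-1,0,0,0,0]],
  ],
)

```text
t: 29.35
position: [0.4838, 0.0415, 0.1464]
ee_rot: [0.806, 0.592, 0.0, 0.0]
contact_force: [-0.0, 0.5, -2.2]
gripper_width: 0.0193
finger_force: 25.0
```

Emit:
send_rows(
  increments=[
    [[-1,-25,6,0,0],[-1,-40,10,0,0],[-1,-50,13,0,0],[-1,-50,13,0,0],[-1,-40,10,0,0],[-1,-20.5,5.5,0,0],[-1,0,0,0,0],[-1,0,0,0,0],[-1,0,0,0,0]],
  ],
)

```text
t: 30.48
position: [0.4715, -0.1898, 0.1463]
ee_rot: [0.805, 0.593, 0.0, -0.0]
contact_force: [0.6, 0.1, -1.5]
gripper_width: 0.0195
finger_force: 25.0
```

```bash
python3 tilt.py; python3 -c "
from h import *
s=get_state();print(s['position'],s['contact_force'])"
```

```text
[[-38.   669.    10.73  10.02   0.03]
 [-34.   598.    10.55   9.95   0.04]
 [-30.   627.    11.09  10.08  -0.03]
 [-26.   634.    11.05  10.17   0.  ]
 [-22.   602.    11.03  10.06   0.03]
 [-18.   469.    11.04  10.16   0.07]
 [-14.   443.    10.83  10.1    0.05]
 [-10.   411.    10.72  10.09   0.03]
 [ -6.   379.    11.05  10.06  -0.06]
 [ -2.   286.    10.7   10.04  -0.27]
 [  2.   158.    10.79   9.98  -0.71]
 [  6.   131.    10.59   9.92  -0.65]
 [ 10.   282.    12.8    9.91  -0.65]
 [ 14.   268.    12.62  11.74  -0.89]
 [ 18.    39.    12.41  11.92  -0.63]
 [ 30.    40.     7.82   7.26  -0.66]
 [ 34.    38.     7.53   7.09  -0.64]
 [ 38.    29.     6.71   6.27  -0.38]
 [ 42.    22.     6.3    5.77  -0.36]
 [ 46.    21.     5.51   5.11  -0.31]
 [ 50.    15.     4.98   4.09  -0.33]
 [ 54.    12.     4.02   3.53  -0.66]
 [ 58.    10.     3.33   2.9   -0.64]]
[ 0.47153231 -0.18993548  0.14636622] [ 0.0572427  -0.8191903  -1.71001845]
```

Emit:
send_rows(
  increments=[
    [[-1,-0.6,0.6,10,0],[-1,0,0,14,0],[-1,0,0,8,0],[-1,0,0,6,0],[-1,0,0,6,0],[-1,0,0,6,0],[-1,0,0,0,0]],
  ],
)

```text
t: 31.4
position: [0.4716, -0.1916, 0.096]
ee_rot: [0.806, 0.592, -0.0, -0.0]
contact_force: [-0.4, 0.7, -1.9]
gripper_width: 0.0191
finger_force: 25.0
```

Emit:
send_rows(
  increments=[
    [[-1,0,0,5,0],[-1,0,0,5,0],[-1,0,0,4,0],[-1,0,0,3,0],[-1,0,0,3,0],[-1,0,0,3,0],[-1,0,0,0,0]],
  ],
)

```text
t: 32.28
position: [0.4717, -0.1916, 0.0732]
ee_rot: [0.806, 0.592, -0.0, -0.0]
contact_force: [1.4, -0.7, -1.5]
gripper_width: 0.0194
finger_force: 25.0
```

Emit:
send_rows(
  increments=[
    [[-1,0,0,2,0],[-1,0,0,1.5,0],[-1,0,0,0.8,0],[-1,0,0,0.3,0],[-1,0,0,0,0]],
  ],
)

```text
t: 32.9
position: [0.4718, -0.1917, 0.0689]
ee_rot: [0.806, 0.592, -0.0, 0.0]
contact_force: [-0.8, 0.3, 1.0]
gripper_width: 0.0195
finger_force: 25.0
```

Emit:
send_rows(
  increments=[
    [[0,0,0,0,0],[0,0,0,0,0],[0,0,0,0,0],[0.3,0,0,0,0],[0.3,0,0,-10,0],[0.3,0,0,-20,0],[0.3,0,0,-25,0],[0.3,0,0,-15,0],[0.3,-40,0,0,0],[0.3,-28,0,0,0],[0.3,0,0,0,0],[0.3,0,0,0,0]],
  ],
)

```text
t: 34.4
position: [0.4516, -0.2559, 0.1387]
ee_rot: [0.806, 0.592, 0.0, -0.0]
contact_force: [0.1, 0.7, -0.7]
gripper_width: 0.0574
finger_force: 0.0
```

```bash
python3 - <<'E'
from h import *
d=grab("wrist");W=cloud(d);s=get_state();print(s["position"],s["ee_rot"])
cv2.imwrite('pics/w5.png',d["color"][...,::-1])
for lo,hi,c in((.105,.116,(.472,-.19)),(.083,.091,(.452,-.256))):
    m=(W[...,2]>lo)&(W[...,2]<hi)&(np.hypot(W[...,0]-c[0],W[...,1]-c[1])<.02);q=W[m];print(len(q),q.mean(0) if len(q) else 0,((q.min(0)+q.max(0))/2) if len(q) else 0)
E
```

```text
[ 0.45167802 -0.25568916  0.13870159] [ 8.05498810e-01  5.92597350e-01  5.07905933e-05 -2.12835972e-04]
1276 [ 0.47114189 -0.19129533  0.11091724] [ 0.4709812  -0.19152512  0.10964769]
1092 [ 0.45207781 -0.25644897  0.08747803] [ 0.45192677 -0.25738097  0.08668367]
```

View pics/w5.png

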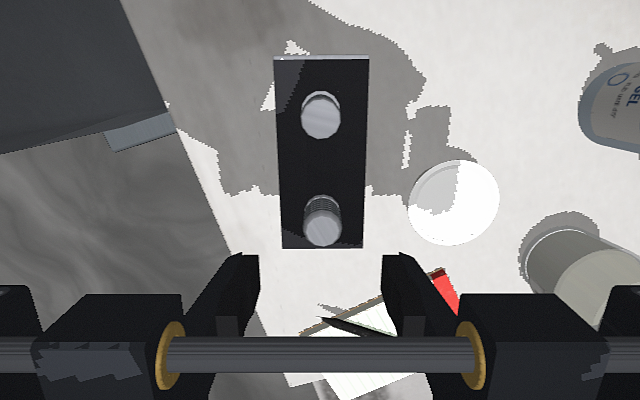

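The drift stands upright in its socket (top at (320,115)) and the bolt head is at (323,228). Next I'll pick up the bolt.

Emit:
send_rows(
  increments=[
    [[0.3,-1,0.5,10,0],[0.3,0,0,20,0],[0.3,0,0,22,0],[0.3,0,0,16,0],[0.3,0,0,8,0],[0.3,0,0,2.5,0],[-1,0,0,0,0],[-1,0,0,0,0],[-1,0,0,0,0],[-1,0,0,0,0],[-1,0,0,0,0],[-1,0,0,0,0]],
  ],
)

```text
t: 35.95
position: [0.4518, -0.2578, 0.0605]
ee_rot: [0.806, 0.592, 0.0, 0.0]
contact_force: [-1.6, 0.7, 4.0]
gripper_width: 0.0233
finger_force: 25.0
```

Emit:
send_rows(
  increments=[
    [[-1,0,0,-5,0],[-1,0,0,-15,0],[-1,0,0,-25,0],[-1,0,0,-30,0],[-1,0,0,-30,0],[-1,0,0,-15,0],[-1,0,0,0,0]],
  ],
)

```text
t: 36.83
position: [0.4518, -0.2578, 0.1809]
ee_rot: [0.806, 0.592, 0.0, 0.001]
contact_force: [0.3, -0.1, -0.8]
gripper_width: 0.0231
finger_force: 25.0
```

Emit:
send_rows(
  increments=[
    [[-1,25,-5,0,0],[-1,45,-9,0,0],[-1,50,-10,0,0],[-1,50,-10,0,0],[-1,50,-10,0,0],[-1,45,-9,0,0],[-1,30,-6.5,0,0],[-1,0,0,20,0],[-1,0,0,15,0],[-1,0,0,10,0],[-1,0,0,0,0],[-1,0,0,0,0]],
  ],
)

```text
t: 38.33
position: [0.4832, 0.0414, 0.1356]
ee_rot: [0.806, 0.592, 0.0, 0.0]
contact_force: [0.4, -0.6, -0.8]
gripper_width: 0.0228
finger_force: 25.0
```

```bash
python3 tilt.py; python3 - <<'E'
from h import *
d=dict(np.load('wrist.npz'));s=get_state();print(s["position"],s["ee_rot"],s["contact_force"])
P=lambda q:(lambda p:(d["cx"]+f(d)*p[0]/p[2],d["cy"]+f(d)*p[1]/p[2]))(np.linalg.inv(d["pose"])@np.array([*q,1]))
print(P((.4838,.0415,.05)),P((*s["position"][:2],s["position"][2]-.0525)))
cv2.imwrite('pics/w6.png',cv2.resize(d["color"][120:300,230:410,::-1],None,fx=3.3,fy=3.3,interpolation=cv2.INTER_CUBIC))
E
```

```text
[[ -38.    269.       nan     nan   -0.01]
 [ -34.    238.       nan     nan    0.08]
 [ -30.    631.     10.7     1.67   -0.  ]
 [ -26.   2296.     12.29    3.1    -0.  ]
 [ -22.    733.     12.33   11.57    0.05]
 [ -18.    482.     12.46   11.71   -0.02]
 [ -14.    439.     12.48   11.61    0.01]
 [ -10.    416.     12.35   11.54   -0.01]
 [  -6.    375.     12.21   11.48   -0.04]
 [  -2.    302.     12.25   11.56   -0.01]
 [   2.    169.     12.07   11.4    -4.65]
 [   6.    194.     12.46   11.79   -0.6 ]
 [  10.     26.     12.07   11.79   -1.61]
 [  22.     32.      6.83    6.04   -0.63]
 [  26.     59.      6.48    5.94   -0.62]
 [  30.     73.      6.62    6.02   -0.62]
 [  34.     69.      6.58    6.2    -0.57]
 [  38.     59.      6.46    6.11   -0.6 ]
 [  42.     55.      6.81    6.11   -0.66]
 [  46.     52.      6.59    6.11   -0.61]
 [  50.     13.      6.07    5.72   -0.62]]
[0.48318677 0.04140472 0.13568557] [8.05820082e-01 5.92160269e-01 3.26071964e-04 3.23628650e-04] [-0.20469738 -0.78125606 -0.47478482]
(np.float64(322.05201344951985), np.float64(207.87209792741388)) (np.float64(321.41940900310544), np.float64(226.50100950548614))
```

View pics/w6.png

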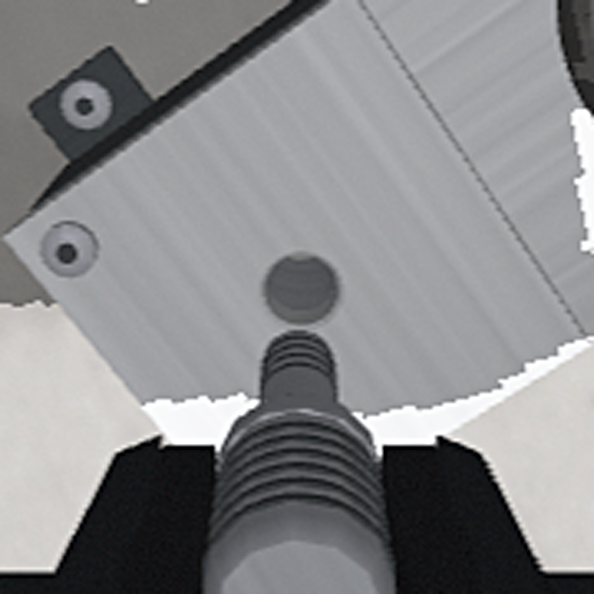

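The bolt is straight in the pads and the hole is just ahead of it, at crop (301,288). I'll lower it in.

Emit:
send_rows(
  increments=[
    [[-1,0.6,0.4,10,0],[-1,0,0,10,0],[-1,0,0,8,0],[-1,0,0,3,0],[-1,0,0,3,0],[-1,0,0,2,0],[-1,0,0,0,0]],
  ],
)

```text
t: 39.25
position: [0.4834, 0.0421, 0.0992]
ee_rot: [0.806, 0.592, -0.0, -0.0]
contact_force: [0.5, 0.4, 0.0]
gripper_width: 0.0231
finger_force: 25.0
```

Emit:
send_rows(
  increments=[
    [[-1,0,0,2,0],[-1,0,0,2,0],[-1,0,0,2,0],[-1,0,0,2,0],[-1,0,0,2,0],[-1,0,0,0,0]],
  ],
)

```text
t: 40.0
position: [0.4834, 0.0421, 0.0891]
ee_rot: [0.806, 0.592, -0.0, -0.0]
contact_force: [0.3, -0.3, -2.0]
gripper_width: 0.0233
finger_force: 25.0
```

Emit:
send_rows(
  increments=[
    [[-1,0,0,3,0],[-1,0,0,3,0],[-1,0,0,3,0],[-1,0,0,3,0],[-1,0,0,3,0],[-1,0,0,3,0],[-1,0,0,3,0],[-1,0,0,0,0]],
  ],
)

```text
t: 41.0
position: [0.4833, 0.0421, 0.068]
ee_rot: [0.806, 0.592, -0.0, -0.0]
contact_force: [-0.3, 0.8, -0.6]
gripper_width: 0.0229
finger_force: 25.0
```

Emit:
send_rows(
  increments=[
    [[-1,0,0,2,0],[-1,0,0,2,0],[-1,0,0,1.5,0],[-1,0,0,1,0],[-1,0,0,0.7,0],[-1,0,0,0,0]],
  ],
)

```text
t: 41.75
position: [0.4834, 0.0421, 0.061]
ee_rot: [0.806, 0.592, -0.0, -0.0]
contact_force: [-0.7, -0.4, -1.5]
gripper_width: 0.0231
finger_force: 25.0
```

Emit:
send_rows(
  increments=[
    [[-1,0,0,0.4,0],[-1,0,0,0.4,0],[-1,0,0,0,0],[-1,0,0,0,0]],
  ],
)

```text
t: 42.25
position: [0.4835, 0.0421, 0.0604]
ee_rot: [0.806, 0.592, 0.0, 0.0]
contact_force: [-1.8, -0.3, 2.6]
gripper_width: 0.0231
finger_force: 25.0
```

Emit:
send_rows(
  increments=[
    [[0.2,0,0,0,0],[0.2,0,0,0,0],[0.2,0,0,0,0],[0.2,0,0,0,0],[0.2,0,0,-8,0],[0.2,0,0,-20,0],[0.2,0,0,-30,0],[0.2,0,0,-30,0],[0.2,0,0,-20,0],[0.2,-30,0,0,0],[0.2,-30,0,0,0],[0.2,0,0,0,0]],
  ],
)

```text
t: 43.75
position: [0.4654, -0.0163, 0.1688]
ee_rot: [0.806, 0.591, 0.0, 0.0]
contact_force: [0.2, 0.7, -0.1]
gripper_width: 0.0527
finger_force: 0.0
```

```bash
python3 - <<'E'
from h import *
d=grab("wrist");W=cloud(d);s=get_state();print(s["t"],s["position"],s["contact_force"])
m=(W[...,2]>.083)&(W[...,2]<.092)&(np.hypot(W[...,0]-.4835,W[...,1]-.042)<.02);q=W[m];print(len(q),q.mean(0))
t=grab("top");a=d["color"][:300,140:540,::-1];b=cv2.resize(t["color"][120:310,160:480,::-1],(400,238))
cv2.imwrite('pics/f.png',np.vstack([a,b]))
E
```

```text
43.8 [ 0.46560231 -0.01543652  0.16871228] [-0.15521188 -0.25447698  0.09763242]
1080 [0.48282986 0.04246056 0.08759125]
```

View pics/f.png

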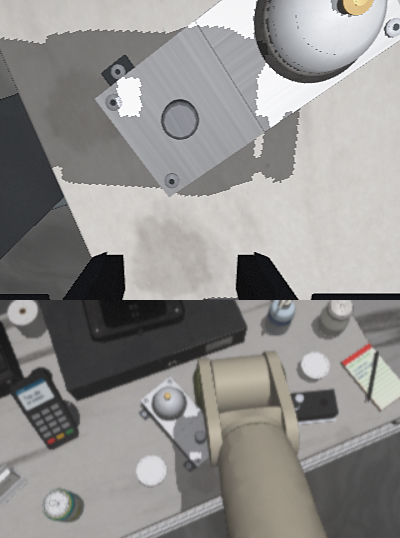

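The bolt stands upright in the plate hole with its head about 87 mm up (collar seated, at (180,118)). Everything else is in place and the gripper is clear, so I'll hand it in.

```bash
python3 -c "
from station import *
print(job_done())"
```

```text
the job is handed in; nothing more can be done
None
```

Job handed in at about 44 s: the drift went home straight on a second insertion (the first was tilted about 1.6°), then back to its socket, and the thumb bolt sits collar-down in the plate; wrist readings stayed near or below about 10 N, though the load on the mount itself isn't measured.

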